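# Latch the splash screen open and pass the sample tray under it

### The arm

A 6-joint arm with a two-finger parallel gripper is mounted at the origin on the work surface. World frame = base frame: x ahead of the robot, y to its left, z up, the work surface at z = 0. Lengths are in m, angles in rad, forces in N, time in s.
With the tool pointing down it reaches from about 0.3 to 0.875 m from the base axis. Payload 4.2 kg.
Tool frame: the origin (TCP) lies at the centre of the arm's flange, where the gripper is bolted on; the fingertips stand 173 mm ahead of it and the grasp point (between the pads) lies 155 mm ahead of it; x points along the fingers, y is the direction in which the jaws open and shut, and the axes are right-handed (so a half turn about x gives the same grasp; the last joint's range is limited). The gripper opens to 85 mm and grips with 20 to 120 N. Pads are 22 mm wide; open, the fingers measure 114 mm over their backs; the gripper's body (76 mm by 85 mm) begins 54 mm behind the grasp point. The pads swing forward as they close: fully open they stand 13 mm farther back than shut.
Start: joints at [-1.195, 0.32, 1.565, -0, 1.257, -0.02], TCP at [0.222, -0.531, 0.405] pointing down, gripper open.
Joint ranges: [-3.11, 3.11], [-0.84, 2.01], [0.21, 2.61], [-1.34, 4.49], [0.05, 2.63], [-2.56, 2.56]. Speed limits (rad/s): [2.57, 2.57, 3.14, 3.14, 3.14, 3.14].

### API

Orientations are given as a unit quaternion [x, y, z, w].
In Python, from cell import robot, command_gripper, vision, job, telemetry gives the robot as it stands. Calls block until the motion is done:
- robot.goto(position, orientation): joint-space move of the TCP to a pose.
- robot.line_to(position, ori=None, vel=0.15, force_limit=None): straight line of the TCP; ori=None keeps the orientation; vel is the mean speed in m/s. With force_limit (N) it stops when the force on the tool has changed by that much, and returns True; else False.
- robot.move_j(angles): joint-space move.
- command_gripper(opening): finger opening in m; the grip force is fixed at half the most; returns when the fingers have stopped.
- robot.dwell(seconds).
- robot.ik(position, orientation): joint angles nearest the present ones, or None.
- vision.grab_frame(name): name is "side" or "top" or "wrist"; returns the picture (384x512x3 uint8, red, green, blue); there is no depth.
- vision.camera_model(name): a dict with "vfov" (degrees; the focal length in pixels is half the picture's height over the tangent of half this angle, whatever the lens; pixels are square), "cx", "cy" (the principal point, pixels), "R" (3x3) and "t" (3): a world point X has camera coordinates R X + t. Camera axes: x right, y down, z forward; pixel columns grow to the right and rows downward; lengths in m; the calibration is good to about 2 mm. A picture is of the moment at which its call begins: read the wrist's pose just before it. camera_model takes no time and is no camera call; for the wrist camera it gives the pose at the moment of the call.
A pose or a line that the arm cannot do raises robot.PlanningError and nothing moves.
- job.hand_in(): hands the job in, once; it reports no verdict.
Readings, each from a call of its own:
- telemetry.read_clock(): time.
- telemetry.read_joint_pos(): joint angles.
- telemetry.read_joint_velocities(): joint speeds.
- telemetry.read_effort(): joint torques, N m.
- telemetry.read_eef_pos(): TCP position.
- telemetry.read_eef_rot(): TCP orientation.
- telemetry.read_contact_force(): force on the tool from outside, world axes, zero at the start.
- telemetry.read_wrist_torque(): the same for the moment, N m.
- telemetry.read_finger_gap(): finger opening in m.
Only numpy, scipy, OpenCV 4.12 (cv2) and the standard library are available. Lean on these libraries where they do the work, as an engineer would, in place of code of your own. Each camera call takes 0.05 s, during which the arm holds its last target.

### The job

Raise the clear splash screen by its handle until its weighted pawl has ridden past the rung above it, without yanking it against the stop, then lower it gently until the pawl has seated on the rung and bears the screen, and let go without letting it drop. Then slide the sample tray forward under the raised screen until its front edge rests gently and squarely against the stop bar, without bumping the screen. Leave the other things on the counter where they are, and let go of everything.

Things in the scene. Friction and masses are not known exactly. Their poses are not given: they have to be found in the camera images.
- frame: Fixed aluminium stand of the splash screen. Origin on the counter midway between its two upright posts; x points through the screen away from the robot, y to the left post, z up. Posts 24 mm square, 306 mm tall, centred at y = +-125 mm; feet under them 170 mm long in x, 50 mm wide, 12 mm high.
- left_post_top (a point): Top of the left post. On this post's far side (+x) an upright steel strip is clamped, with round rungs 10 mm thick lying along x at frame y = 145 mm. Its height differs each time and is not measured, feel for it: the pawl seats on the rung above it at joint screen 36 to 68 mm; a hard lug on the strip blocks the screen 20 mm above that seat. The level pawl's load on the rung must stay under 16 N, on the lug under 25 N.
- stop_bar (a point): Middle of the near face (towards the robot) of the low stop bar that crosses between the feet beyond the screen, 11 mm above the counter, 45 mm beyond the screen's plane. Bar 222 mm long along the frame's y, 22 mm high, fixed. The tray must press on it, or on the stand, with less than 25 N.
- screen (a joint): Height of the screen above its lowest position (m), 0 at the start; travel straight up. It slides with about 1 N friction, weighs 0.5 to 0.8 kg with its pawl and falls if let go unsupported (faster than 0.2 m/s counts as dropped). Clear panel 222 mm wide, 142 mm tall, white edges; at 0 its lower edge is 58 mm above the counter.
- screen_handle (a point): Centre of the screen's black handle: level round bar 14 mm thick, 100 mm long along the frame's y, its centre 25 mm above the screen's top edge, in the screen's plane; 225 mm above the counter when the screen is down. Rises with the screen; axes as the frame's.
- pawl: Steel gravity pawl at the screen's left edge, far side. Origin on its pivot: frame x = 37, y = 118 mm, 130 mm high when the screen is down. Nose along +y, 28 mm long, 8 mm thick. Weighted to hang level on a stop; swings nose down only: the rung pushes it down from 18 mm below the seated height until it drops back level 10 to 13 mm above. Lowered with the nose still down it jams; raising frees it.
- tray_grip (a point): Grasp point of the tray's upright grey fin: 14 mm thick across the tray's y, 36 mm long along its x, top 60 mm above the counter; the point is 42 mm up and 22 mm ahead of the tray's rear end. Axes are the tray's: x to its front, z up. The tray stands loose on the counter, on the robot's side of the screen, about facing it; 0.3 to 0.5 kg.
- tray_front (a point): Middle of the tray's front edge, 11 mm above the counter, 138 mm ahead of tray_grip; axes as the tray's. Tray: grey base 160 x 90 x 10 mm, on its front half a white rack of nine capped tubes, 76 mm tall (too tall for the screen when down). This point is to end at the stop bar's near face, about midway between the posts.
- tray: The same tray as a whole, origin under its centre (not a grasp point).
- carton_a: Bystander: small white carton 110 x 70 x 60 mm, origin under its centre.
- handrub: Bystander: white bottle, 52 mm across, 130 mm tall, origin under its centre.
- cassette: Bystander: flat white test cassette 70 x 22 x 6 mm, origin under its centre.
- carton_b: Bystander: white carton 160 x 120 x 110 mm, origin under its centre.
- jar: Bystander: clear jar with lid, 60 mm across, 75 mm tall, origin under its centre.
- beaker: Bystander: white plastic cup, 70 mm across, 90 mm tall, origin under its centre.
Things that resemble listed ones, but are neither listed nor needed, are in the scene too. Leave any pink or turquoise look-alike of the tray alone.

How it is judged:
By the outcome, as a careful person would: the job done as asked, in the order asked, and still so for the second after the job is handed in, with the robot touching nothing.
It also fails if it takes over 72 s, if anything falls off the work surface, if the arm or the gripper's body presses on something with over 40 N, if the wrist force passes 120 N, or if a joint passes its speed limit or range.

## Working session

There is one attempt and no reset: what is moved stays moved. The work goes in short steps, each a Python script; the robot and the scene stay as the last script left them, time stands still between calls to the robot, and variables do not carry over. Pictures are saved under pics/ and viewed, and the job is handed in when it is done.

```bash
ls; mkdir -p pics; python3 - <<'E'
from cell import robot, command_gripper, vision, job, telemetry
import cv2
for n in("side","top","wrist"):
    m=vision.camera_model(n);print(n,m)
    cv2.imwrite(f"pics/{n}0.png",vision.grab_frame(n)[:,:,::-1])
print(telemetry.read_clock(),telemetry.read_eef_pos(),telemetry.read_eef_rot(),telemetry.read_finger_gap())
E
```

```text
pics
side {'vfov': 42.72899982972187, 'cx': 254.10424859689613, 'cy': 190.96136861003325, 'R': array([[ 9.72069416e-01, -2.34693510e-01, -8.42538949e-05],
       [-1.56209210e-01, -6.46729839e-01, -7.46551537e-01],
       [ 1.75156311e-01,  7.25713078e-01, -6.65327585e-01]]), 't': array([-0.5385327 ,  0.25461289,  1.55211634])}
top {'vfov': 45.84282422774001, 'cx': 247.76337321258734, 'cy': 187.1480505082624, 'R': array([[ 1.37665639e-02, -9.99903913e-01,  1.62651253e-03],
       [-9.93112599e-01, -1.38623099e-02, -1.16340888e-01],
       [ 1.16352256e-01, -1.36958249e-05, -9.93208011e-01]]), 't': array([-0.01302034,  0.57425132,  1.52267129])}
wrist {'vfov': 61.58627531557836, 'cx': 256.91223712386227, 'cy': 191.6646067727038, 'R': array([[ 0.38538732, -0.9227527 , -0.00201983],
       [-0.87652773, -0.36676386,  0.31174255],
       [-0.28840208, -0.11837119, -0.95016446]]), 't': array([-0.57291781, -0.04015735,  0.38200934])}
0.15 [ 0.22164128 -0.53044018  0.40407517] [-0.69320709 -0.13949652  0.69340223 -0.13855683] 0.08570484474159143
```

View pics/side0.png

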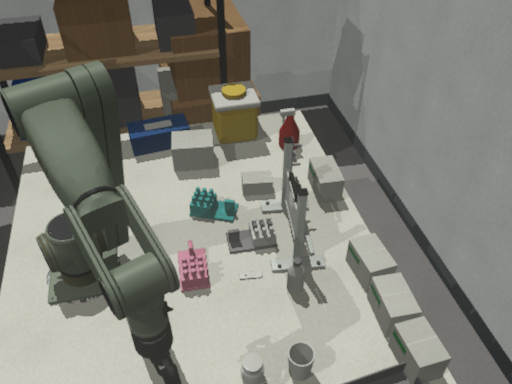

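View pics/top0.png

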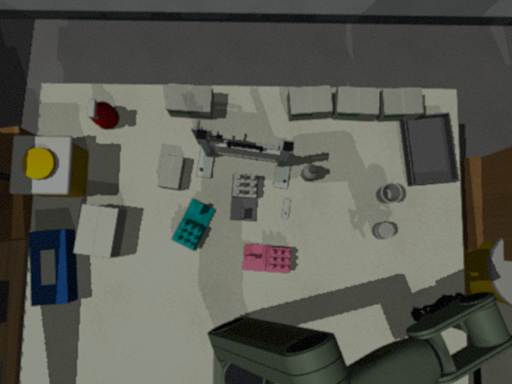

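View pics/wrist0.png

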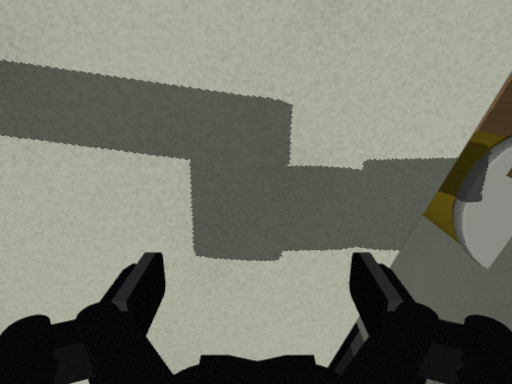

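The overview shows the stand at top-image (195–295, 125–190), the grey tray at (245,197) and the pink and turquoise look-alikes. Next I'll zoom in.

```bash
cat > h.py <<'E'
import numpy as np, cv2
from cell import robot, command_gripper, vision, job, telemetry
def ray(m,u,v):
    f=192/np.tan(np.radians(m["vfov"])/2)
    R=np.array(m["R"]);t=np.array(m["t"])
    d=R.T@np.array([(u-m["cx"])/f,(v-m["cy"])/f,1.]);return -R.T@t,d
def onz(m,u,v,z):
    c,d=ray(m,u,v);return c+d*(z-c[2])/d[2]
def proj(m,X):
    f=192/np.tan(np.radians(m["vfov"])/2)
    p=np.array(m["R"])@np.array(X)+np.array(m["t"]);return np.array([m["cx"]+f*p[0]/p[2],m["cy"]+f*p[1]/p[2]])
def tri(rays):
    A=0;b=0
    for c,d in rays:
        d=d/np.linalg.norm(d);P=np.eye(3)-np.outer(d,d);A=A+P;b=b+P@c
    return np.linalg.solve(A,b)
E
python3 - <<'E'
import cv2
a=cv2.imread("pics/top0.png")[110:230,150:310];cv2.imwrite("pics/topz.png",cv2.resize(a,None,fx=5,fy=5,interpolation=cv2.INTER_CUBIC))
a=cv2.imread("pics/side0.png")[130:310,170:340];cv2.imwrite("pics/sidez.png",cv2.resize(a,None,fx=3.3,fy=3.3,interpolation=cv2.INTER_CUBIC))
E
```

```text
(no output)
```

View pics/topz.png

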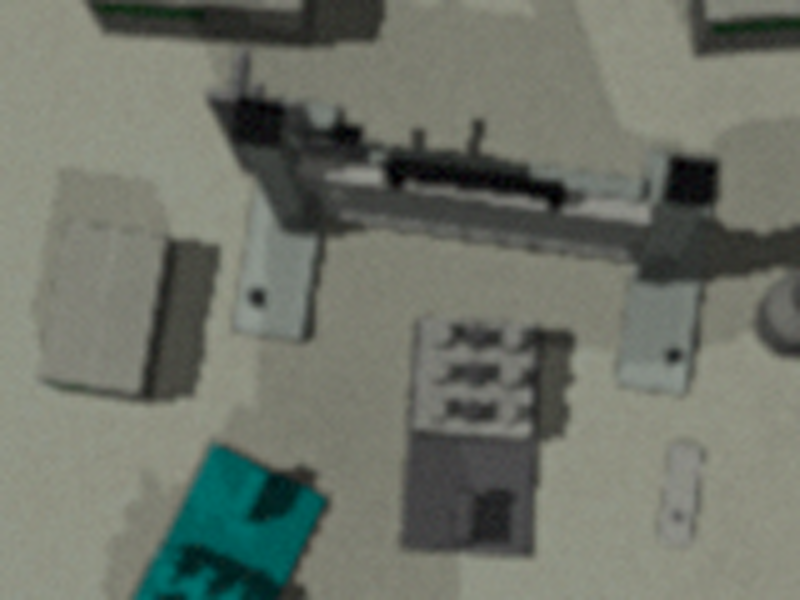

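View pics/sidez.png

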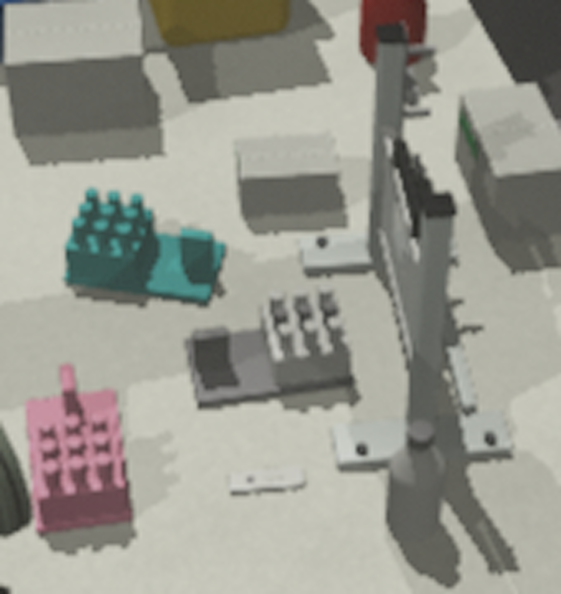

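```bash
python3 - <<'E'
from h import *
m=vision.camera_model("top")
T=lambda u,v,z:onz(m,150+u/5,110+v/5,z)
L=T(258,120,.306);R=T(692,181,.306);print("posts",L,R,np.linalg.norm(L-R))
f=(L+R)/2;y=(L-R)/np.linalg.norm(L-R);print("frame",f,"yaw",np.degrees(np.arctan2(-y[0],y[1])))
print("handle",T(395,165,.225),T(557,190,.225))
B=[T(403,549,.01),T(533,552,.01)];print("tray rear",B)
F=[T(415,318,.05),T(540,326,.05)];print("rack top front ~",F)
print("fin",T(490,515,.06))
for n,p,z in(("cart",(155,240),.06),("cass",(683,493),.006),("handrub top",(800,290),.13)):print(n,T(*p,z))
s=vision.camera_model("side")
S=lambda u,v:ray(s,170+u/3.3,130+v/3.3)
print("tri L",tri([S(391,32),ray(m,201.6,134)]),"R",tri([S(440,207),ray(m,288.4,146.2)]))
E
```

```text
posts [0.69374414 0.12915611 0.306     ] [ 0.66171783 -0.11939008  0.306     ] 0.2506010655867625
frame [0.67773098 0.00488302 0.306     ] yaw -7.342366048704859
handle [0.6861392  0.05378383 0.225     ] [ 0.67208195 -0.04477387  0.225     ]
tray rear [array([0.46288987, 0.05259117, 0.01      ]), array([ 0.46206477, -0.03713325,  0.01      ])]
rack top front ~ [array([0.61815442, 0.0458081 , 0.05      ]), array([ 0.61384751, -0.0393114 ,  0.05      ])]
fin [ 0.48419423 -0.00704957  0.06      ]
cart [0.66768983 0.22284168 0.06      ]
cass [ 0.50454928 -0.14082858  0.006     ]
handrub top [ 0.62814828 -0.20521211  0.13      ]
tri L [0.69643115 0.12933056 0.30203465] R [ 0.66540057 -0.12043094  0.29889356]
```

```bash
cat >> h.py <<'E'
from scipy.spatial.transform import Rotation as Ro
def ori(jaw_deg):
    "tool x down, tool y at world heading jaw_deg"
    a=np.radians(jaw_deg);x=np.array([0,0,-1.]);y=np.array([np.cos(a),np.sin(a),0]);z=np.cross(x,y)
    return Ro.from_matrix(np.c_[x,y,z]).as_quat()
E
python3 - <<'E'
from h import *
m=vision.camera_model("wrist");R=Ro.from_quat(telemetry.read_eef_rot()).as_matrix()
c=-np.array(m["R"]).T@m["t"];print("cam in tool",R.T@(c-telemetry.read_eef_pos()),"axes",R.T@np.array(m["R"]).T)
print(R)
yaw=-7.34
for d in(yaw,yaw+180):
  for p in([.678,.005,.38],[.678,.005,.47],[.678,.005,.52],[.60,.005,.5],[.55,.005,.5]):
    print(d,p,robot.ik(p,ori(d)))
for d in(88,-92):
    for p in([.484,0,.197],[.484,0,.35],[.585,0.015,.197]): print(d,p,robot.ik(p,ori(d)))
E
```

```text
cam in tool [ 0.02963035 -0.00111818 -0.08083725] axes [[ 4.09484317e-04 -3.11738819e-01  9.50167744e-01]
 [ 9.99999901e-01 -4.03154943e-05 -4.44187022e-04]
 [ 1.76776820e-04  9.50167831e-01  3.11738771e-01]]
[[-5.31871299e-04  3.85551180e-01 -9.22686298e-01]
 [ 1.24872968e-03 -9.22685453e-01 -3.85551547e-01]
 [-9.99999079e-01 -1.35724957e-03  9.30070678e-06]]
-7.34 [0.678, 0.005, 0.38] [-9.58750647e-03  4.97997965e-01  1.34230826e+00 -4.44089210e-16
  1.30128643e+00  1.18519661e-01]
-7.34 [0.678, 0.005, 0.47] [-9.58750647e-03  4.62051114e-01  1.18077200e+00 -4.44089210e-16
  1.49876954e+00  1.18519661e-01]
-7.34 [0.678, 0.005, 0.52] [-9.58750647e-03  4.55270313e-01  1.07173436e+00 -4.44089210e-16
  1.61458798e+00  1.18519661e-01]
-7.34 [0.6, 0.005, 0.5] [-1.08340343e-02  3.19860364e-01  1.32788980e+00 -4.44089210e-16
  1.49384249e+00  1.17273133e-01]
-7.34 [0.55, 0.005, 0.5] [-1.18190919e-02  2.35686619e-01  1.44514369e+00 -4.44089210e-16
  1.46076234e+00  1.16288075e-01]
172.66 [0.678, 0.005, 0.38] None
172.66 [0.678, 0.005, 0.47] None
172.66 [0.678, 0.005, 0.52] None
172.66 [0.6, 0.005, 0.5] None
172.66 [0.55, 0.005, 0.5] None
88 [0.484, 0, 0.197] [-2.37625668e-02  4.17815742e-01  2.04048059e+00 -4.44089210e-16
  6.83296324e-01 -1.55965231e+00]
88 [0.484, 0, 0.35] [-2.37625668e-02  2.22140945e-01  1.85041620e+00 -4.44089210e-16
  1.06903551e+00 -1.55965231e+00]
88 [0.585, 0.015, 0.197] [ 5.98248282e-03  5.35689506e-01  1.80127938e+00 -4.44089210e-16
  8.04623771e-01 -1.52990726e+00]
-92 [0.484, 0, 0.197] [-2.37625668e-02  4.17815742e-01  2.04048059e+00 -4.44089210e-16
  6.83296324e-01  1.58194035e+00]
-92 [0.484, 0, 0.35] [-2.37625668e-02  2.22140945e-01  1.85041620e+00 -4.44089210e-16
  1.06903551e+00  1.58194035e+00]
-92 [0.585, 0.015, 0.197] [ 5.98248282e-03  5.35689506e-01  1.80127938e+00 -4.44089210e-16
  8.04623771e-01  1.61168539e+00]
```

```bash
python3 - <<'E'
from h import *
robot.goto([.55,.005,.58],ori(85))
np.save("wm.npy",vision.camera_model("wrist"),allow_pickle=True)
im=vision.grab_frame("wrist")
cv2.imwrite("pics/w1.png",im[:,:,::-1]);cv2.imwrite("pics/w1z.png",cv2.resize(im[:,:,::-1],(800,600),interpolation=cv2.INTER_CUBIC))
print(telemetry.read_clock(),telemetry.read_eef_pos())
E
```

```text
2.525 [0.55008246 0.00429254 0.57968955]
```

View pics/w1z.png

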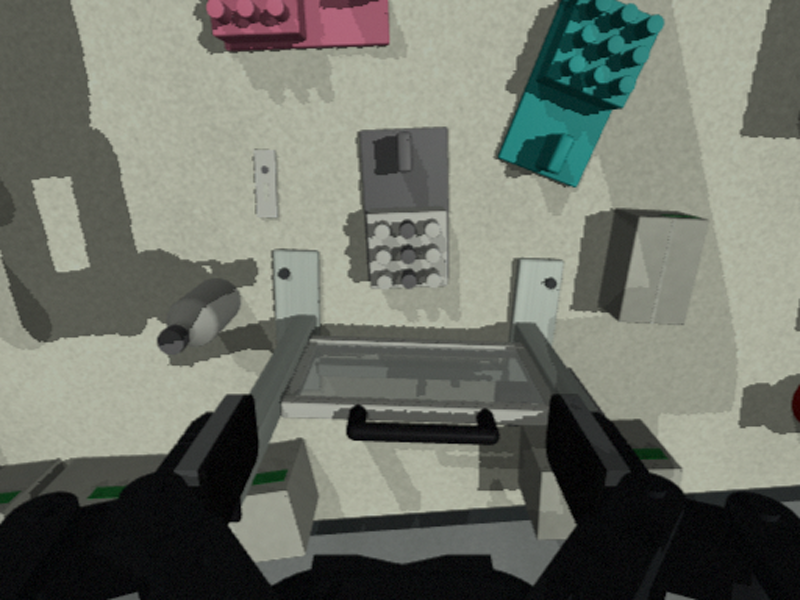

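```bash
python3 - <<'E'
from h import *
m=np.load("wm.npy",allow_pickle=True).item();k=512/800
W=lambda u,v,z:onz(m,u*k,v*k,z)
a,b=W(349,433,.225),W(497,431,.225);print("handle",b,a,np.linalg.norm(a-b),(a+b)/2,np.degrees(np.arctan2(-(b-a)[0],(b-a)[1])))
r=W(361,130,.01);l=W(447,127,.01);print("rear",l,r,(l+r)/2,np.degrees(np.arctan2(-(l-r)[0],(l-r)[1])))
print("base corners mid", W(361,211,.01),W(447,209,.01))
print("fin top rear/front",W(404,133,.06),W(405,171,.06), "L/R",W(398,152,.06),W(411,152,.06))
# fits feet near ends
print("feet near",W(273,250,.012),W(319,250,.012),W(516,260,.012),W(563,259,.012))
import cv2
im=cv2.imread("pics/w1.png")[70:200,200:320]
cv2.imwrite("pics/w1t.png",cv2.resize(im,None,fx=4.5,fy=4.5,interpolation=cv2.INTER_CUBIC))
im=cv2.imread("pics/w1.png")[190:320,150:410]
cv2.imwrite("pics/w1h.png",cv2.resize(im,None,fx=3,fy=3,interpolation=cv2.INTER_CUBIC))
E
```

```text
handle [0.68503582 0.06486957 0.225     ] [ 0.677023   -0.04476853  0.225     ] 0.10993051636323448 [0.68102941 0.01005052 0.225     ] -4.179984643989251
rear [0.46690543 0.05942057 0.01      ] [ 0.46203819 -0.02786253  0.01      ] [0.46447181 0.01577902 0.01      ] -3.191728371184954
base corners mid [ 0.54347265 -0.03715207  0.01      ] [0.54948352 0.05440165 0.01      ]
fin top rear/front [0.46900823 0.01519561 0.06      ] [0.50306915 0.0131689  0.06      ] L/R [0.48530933 0.00814174 0.06      ] [0.48638593 0.02024545 0.06      ]
feet near [ 0.57671891 -0.13725335  0.012     ] [ 0.58115579 -0.08733409  0.012     ] [0.6113496  0.12620822 0.012     ] [0.61478084 0.17750511 0.012     ]
```

View pics/w1t.png

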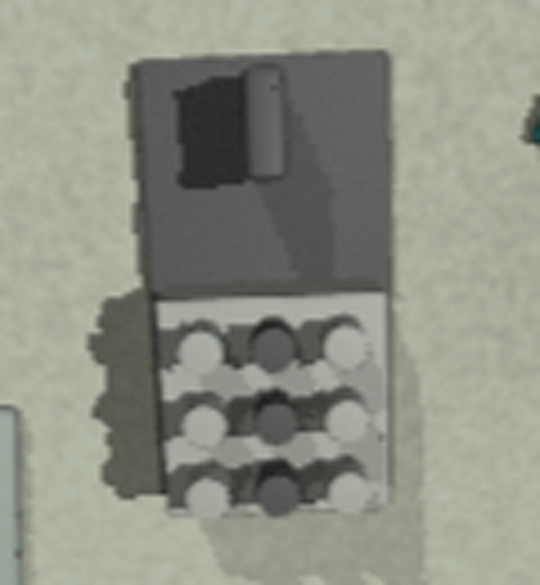

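View pics/w1h.png

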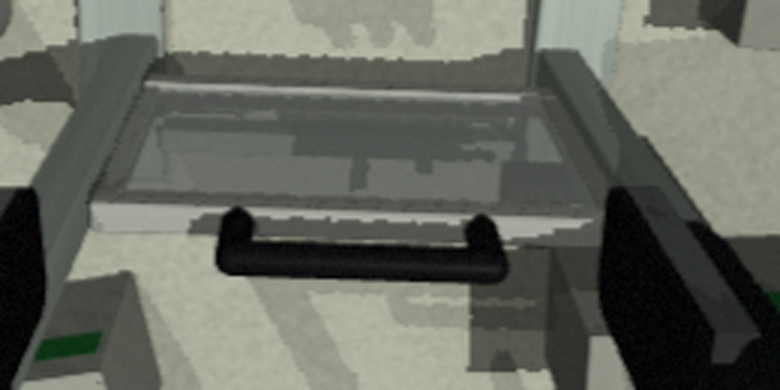

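```bash
python3 - <<'E'
from h import *
m=np.load("wm.npy",allow_pickle=True).item()
t=vision.camera_model("top");s=vision.camera_model("side")
y=np.array([.128,.992,0]);x=np.array([.992,-.128,0]);f=np.array([.678,.005,0])
P=lambda a,b,c:f+a*x+b*y+np.array([0,0,c])
pts={"foot+ nearin":P(-.085,.1,.012),"foot+nearout":P(-.085,.15,.012),"foot- in":P(-.085,-.1,.012),"foot- out":P(-.085,-.15,.012),"h+":P(0,.05,.225),"h-":P(0,-.05,.225)}
for n,X in pts.items(): print(n,"wrist800",np.round(proj(m,X)/.64,1),"topz",np.round((proj(t,X)-[150,110])*5,0),"sidez",np.round((proj(s,X)-[170,130])*3.3,0))
# tray corners top+side
T=lambda u,v:ray(t,150+u/5,110+v/5); S=lambda u,v:ray(s,170+u/3.3,130+v/3.3)
W=lambda u,v:ray(m,200+u/4.5,70+v/4.5)
print("rearL top/side",tri([T(403,549),S(187,335)]))
print("rearL top/wrist",tri([T(403,549),W(388,52)]),"rearR",tri([T(533,552),W(133,62)]))
E
```

```text
foot+ nearin wrist800 [505.7 256.6] topz [317. 341.] sidez [300. 273.]
foot+nearout wrist800 [551.2 258.3] topz [246. 331.] sidez [295. 241.]
foot- in wrist800 [322.6 249.4] topz [601. 382.] sidez [324. 414.]
foot- out wrist800 [276.6 247.6] topz [673. 392.] sidez [331. 454.]
h+ wrist800 [483.1 431.3] topz [394. 168.] sidez [396. 144.]
h- wrist800 [348.3 426.6] topz [557. 191.] sidez [413. 213.]
rearL top/side [0.4667804  0.05199595 0.0137076 ]
rearL top/wrist [0.46467313 0.05462649 0.03387523] rearR [ 0.46326493 -0.03687099 -0.05274223]
```

```bash
python3 - <<'E'
from h import *
robot.goto([.68,.006,.50],ori(-7.3))
robot.dwell(.2)
m=vision.camera_model("wrist");np.save("wm2.npy",m,allow_pickle=True)
im=vision.grab_frame("wrist");t=vision.grab_frame("top");s=vision.grab_frame("side")
cv2.imwrite("pics/w2z.png",cv2.resize(im[:,:,::-1],(800,600),interpolation=cv2.INTER_CUBIC))
cv2.imwrite("pics/t2.png",t[:,:,::-1]);cv2.imwrite("pics/s2.png",s[:,:,::-1])
print(telemetry.read_clock(),telemetry.read_eef_pos(),telemetry.read_contact_force())
y=np.array([.128,.992,0]);f=np.array([.679,.005,.225])
print([proj(m,f+b*y)/.64 for b in(-.057,0,.057)])
E
```

```text
4.3083 [0.67985056 0.0060128  0.5002706 ] [ 0.19272432 -0.10181059 -0.381567  ]
[array([399.70822215, 401.21738887]), array([399.6919423 , 302.97701341]), array([399.67327291, 190.31697938])]
```

View pics/w2z.png

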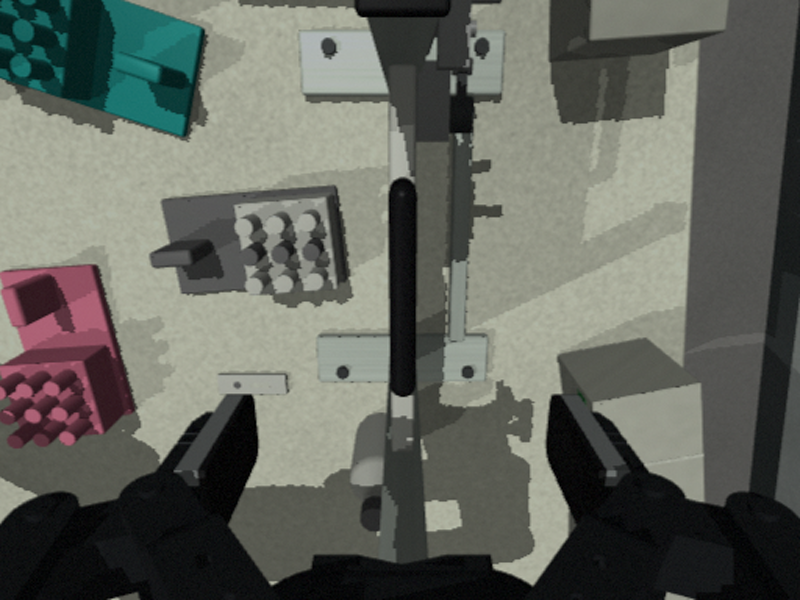

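```bash
python3 - <<'E'
from h import *
robot.line_to([.6808,.0085,.40],vel=.2,force_limit=15)
r=robot.line_to([.6808,.0085,.381],vel=.06,force_limit=8)
print(r,telemetry.read_contact_force(),telemetry.read_clock())
command_gripper(.0)
print(telemetry.read_finger_gap(),telemetry.read_contact_force(),telemetry.read_wrist_torque(),telemetry.read_eef_pos(),telemetry.read_clock())
im=vision.grab_frame("wrist")
cv2.imwrite("pics/w3z.png",cv2.resize(im[:,:,::-1],(800,600)))
E
```

```text
False [-1.01289277  0.1109254  -0.14465698] 5.425
0.011835479307426549 [-0.88787834  0.23254645  2.41568249] [-0.01545629  0.25555543  0.12755197] [0.68062926 0.00852183 0.38130803] 6.0917
```

View pics/w3z.png

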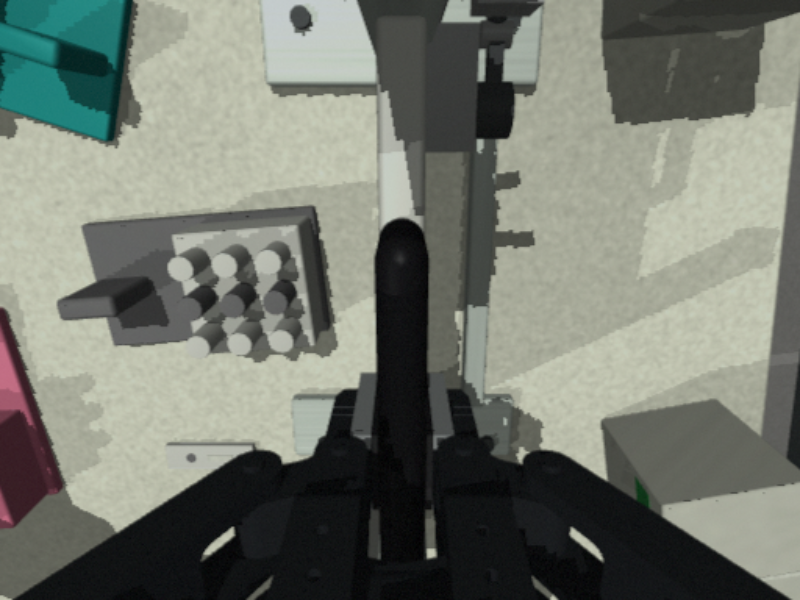

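The handle is held between the pads, at columns 375–430. Next I'll lift it, logging the force.

```bash
python3 - <<'E'
from h import *
z0=.3813
def rd(): 
    print("%.1f"%(1000*(telemetry.read_eef_pos()[2]-z0)),np.round(telemetry.read_contact_force(),2),np.round(telemetry.read_wrist_torque(),2),"%.2f"%telemetry.read_clock(),round(telemetry.read_finger_gap(),4))
for h in (5,10,15,18,21,24,27,30):
    hit=robot.line_to([.6808,.0085,z0+h/1000],vel=.03,force_limit=14 if h<6 else 6)
    rd()
    if hit: print("HIT");break
E
```

```text
4.1 [-0.31  0.04 -4.66] [ 0.04 -0.   -0.03] 6.47 0.0119
10.2 [-0.46  0.21 -5.01] [ 0.08  0.15 -0.  ] 6.78 0.0122
15.5 [-1.43 -0.1  -5.06] [0.09 0.22 0.07] 7.10 0.0117
18.3 [-1.75 -0.24 -4.79] [0.07 0.32 0.05] 7.35 0.0121
21.3 [-2.48  0.44 -5.53] [0.08 0.42 0.03] 7.60 0.012
24.3 [-2.22 -0.03 -4.62] [0.13 0.45 0.04] 7.85 0.0122
27.3 [-4.21  1.17 -4.41] [0.11 0.56 0.  ] 8.10 0.0119
30.3 [-2.74  1.   -4.48] [0.1  0.63 0.03] 8.35 0.0117
```

```bash
cat >> h.py <<'E'
def pawlcrop(tag):
    im=vision.grab_frame("wrist")[:,:,::-1]; c=im[0:100,280:360]; cv2.imwrite(f"pics/p_{tag}.png",c); return cv2.resize(c,None,fx=2.4,fy=2.4,interpolation=cv2.INTER_CUBIC)
Z0=.3813
def rd():
    F=[];
    for i in range(4): F.append(telemetry.read_contact_force()); robot.dwell(.02)
    e=telemetry.read_eef_pos()
    print("%.1f"%(1000*(e[2]-Z0)),np.round(np.mean(F,0),2),np.round(telemetry.read_wrist_torque(),2),np.round(1000*e[:2],1),"%.2f"%telemetry.read_clock())
E
python3 - <<'E'
from h import *
L=[pawlcrop("30")]
for h in (34,38,42):
    hit=robot.line_to([.6808,.0085,Z0+h/1000],vel=.03,force_limit=6)
    rd();L.append(pawlcrop(str(h)))
    if hit: print("HIT");break
cv2.imwrite("pics/pa.png",np.hstack(L))
E
```

```text
34.3 [-3.82  0.57 -4.52] [0.11 0.66 0.04] [680.6   8.5] 8.75
38.3 [-4.46  0.81 -4.89] [0.15 0.83 0.03] [680.7   8.5] 9.15
42.4 [-4.32  0.75 -4.56] [0.12 0.81 0.07] [680.7   8.5] 9.55
```

View pics/pa.png

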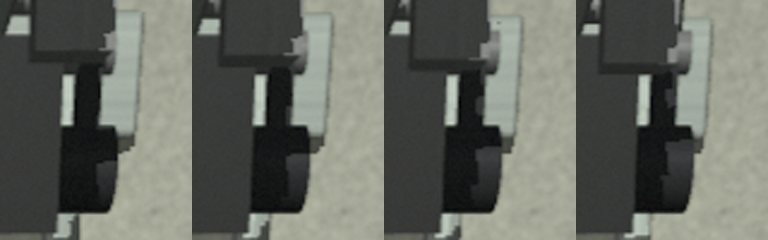

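```bash
python3 - <<'E'
from h import *
L=[]
for h in (46,50,54,58):
    hit=robot.line_to([.6798,.0085,Z0+h/1000],vel=.03,force_limit=6)
    rd();L.append(pawlcrop(str(h)))
    if hit: print("HIT");break
cv2.imwrite("pics/pb.png",np.hstack(L))
E
```

```text
46.7 [-1.11  1.25 -4.82] [0.11 0.21 0.04] [680.2   8.5] 9.95
50.4 [ 1.99  0.95 -5.72] [ 0.16 -0.31  0.01] [680.2   8.5] 10.35
54.5 [ 5.17  1.05 -5.41] [ 0.19 -0.72  0.03] [680.1   8.5] 10.75
58.4 [ 5.52  0.75 -6.21] [ 0.21 -0.74  0.03] [680.1   8.5] 11.15
```

View pics/pb.png

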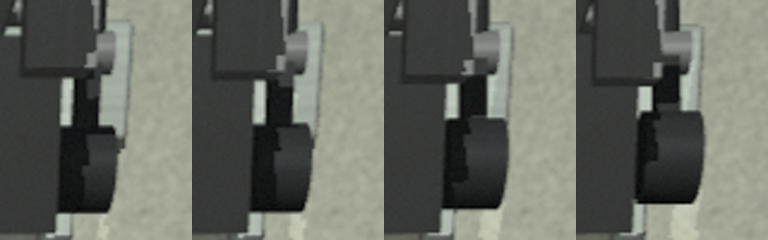

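```bash
python3 - <<'E'
from h import *
L=[]
for h in (64,70,74,76,78):
    hit=robot.line_to([.6803,.0085,Z0+h/1000],vel=.03,force_limit=6)
    rd();L.append(pawlcrop(str(h)))
    if hit: print("HIT");break
cv2.imwrite("pics/pc.png",np.hstack(L)[:, :800*2][:, :])
E
```

```text
64.4 [ 4.25  1.17 -4.67] [ 0.17 -0.61  0.01] [680.3   8.5] 11.62
70.8 [ 4.28  0.93 -1.83] [ 0.14 -0.58 -0.  ] [680.2   8.5] 12.08
72.5 [-0.3  -0.72  2.76] [-0.19  0.1   0.04] [680.6   8.5] 12.41
HIT
```

```bash
python3 -c "
import cv2;a=cv2.imread('pics/pc.png');print(a.shape);cv2.imwrite('pics/pc1.png',cv2.resize(a,(800,200)))"
```

```text
(240, 576, 3)
```

View pics/pc1.png

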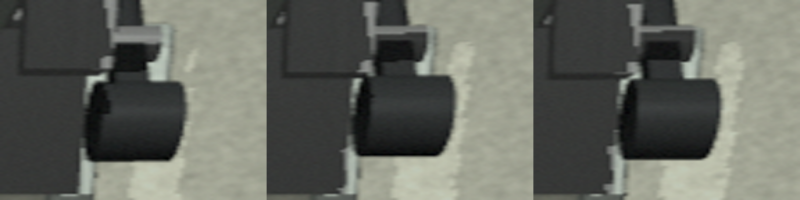

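```bash
python3 - <<'E'
from h import *
rd();print(telemetry.read_finger_gap())
im=vision.grab_frame("wrist");s=vision.grab_frame("side")
cv2.imwrite("pics/w4z.png",cv2.resize(im[:,:,::-1],(800,600)))
cv2.imwrite("pics/s4z.png",cv2.resize(s[100:310,170:380,::-1],None,fx=2.8,fy=2.8,interpolation=cv2.INTER_CUBIC))
E
```

```text
72.3 [-2.   -1.16  3.81] [-0.18  0.29  0.02] [680.7   8.4] 12.53
0.012096721892997939
```

View pics/w4z.png

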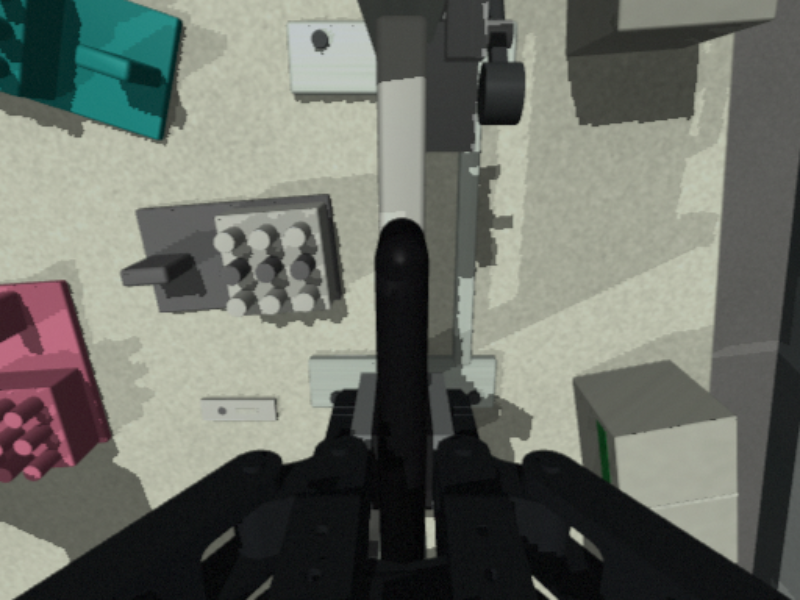

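View pics/s4z.png

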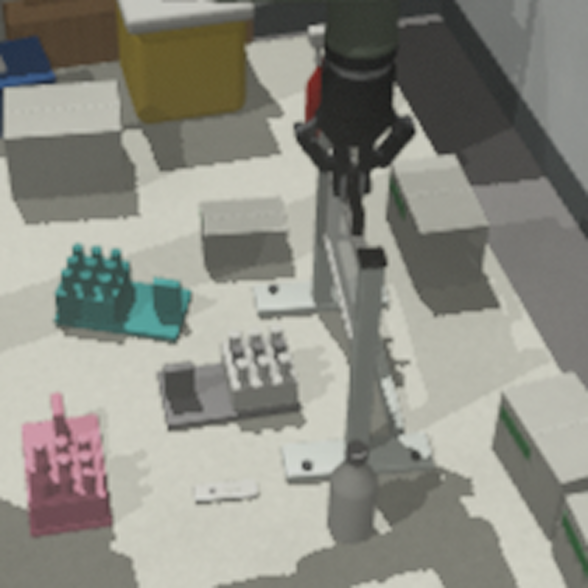

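The pawl is nose-down and slightly jammed after the step stop, because the arm settles a little backward. I'll go on upward in one smooth stroke.

```bash
python3 - <<'E'
from h import *
hit=robot.line_to([.6803,.0085,Z0+.0815],vel=.03,force_limit=15)
print(hit);rd();
im=vision.grab_frame("wrist")
cv2.imwrite("pics/w5z.png",cv2.resize(im[:200,200:400,::-1],None,fx=3,fy=3,interpolation=cv2.INTER_CUBIC))
E
```

```text
False
80.6 [ 2.1  -1.58 -6.58] [-0.22 -0.3  -0.  ] [680.6   8.4] 13.18
```

View pics/w5z.png

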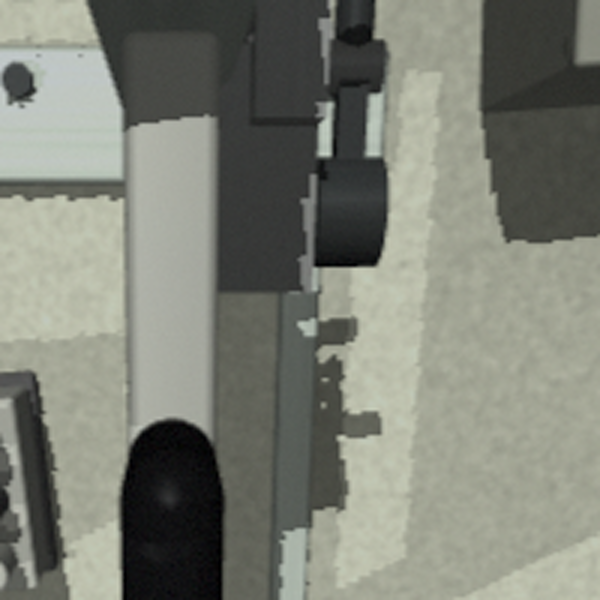

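```bash
python3 - <<'E'
from h import *
hit=robot.line_to([.6803,.0085,Z0+.074],vel=.03,force_limit=6);print(hit);rd()
if not hit:
    hit=robot.line_to([.6803,.0085,Z0+.060],vel=.012,force_limit=4.5);print(hit);rd();rd()
pawl=pawlcrop("seat");cv2.imwrite("pics/seat.png",pawl)
E
```

```text
False
73.7 [ 3.19 -1.66 -6.7 ] [-0.28 -0.51 -0.06] [680.5   8.4] 13.69
True
63.4 [-0.81  1.    4.72] [ 0.15  0.19 -0.  ] [680.5   8.4] 14.58
63.4 [-1.08  1.37  5.71] [0.26 0.18 0.04] [680.5   8.4] 14.65
```

View pics/seat.png

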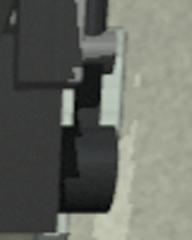

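```bash
python3 - <<'E'
from h import *
z=telemetry.read_eef_pos()[2]
for i in range(3):
    if telemetry.read_contact_force()[2]<2.5: break
    z+=.0003;robot.line_to([.6803,.0085,z],vel=.01);rd()
E
```

```text
63.7 [2.13 0.46 1.13] [ 0.11 -0.42  0.04] [680.5   8.6] 15.14
```

```bash
python3 - <<'E'
from h import *
command_gripper(.03);rd()
command_gripper(.085);rd()
robot.line_to([.6803,.0085,Z0+.16],vel=.2,force_limit=12);rd()
im=vision.grab_frame("wrist");s=vision.grab_frame("side");t=vision.grab_frame("top")
m=vision.camera_model("wrist")
print([proj(m,np.array([.6808,.009,.225+.0637])+b*np.array([.128,.992,0]))/.64 for b in(-.057,.057)])
cv2.imwrite("pics/w6z.png",cv2.resize(im[:,:,::-1],(800,600)))
cv2.imwrite("pics/s6z.png",cv2.resize(s[100:310,170:380,::-1],None,fx=2.8,fy=2.8,interpolation=cv2.INTER_CUBIC))
E
```

```text
63.4 [ 0.    0.04 -0.31] [-0.02 -0.    0.02] [680.2   8.4] 15.53
63.7 [0.12 0.04 0.78] [-0.05  0.    0.02] [680.3   8.5] 16.18
157.9 [-0.11  0.09 -0.21] [0.01 0.06 0.01] [680.4   8.5] 16.88
[array([403.63661863, 422.36567479]), array([404.16475804, 191.63005765])]
```

View pics/w6z.png

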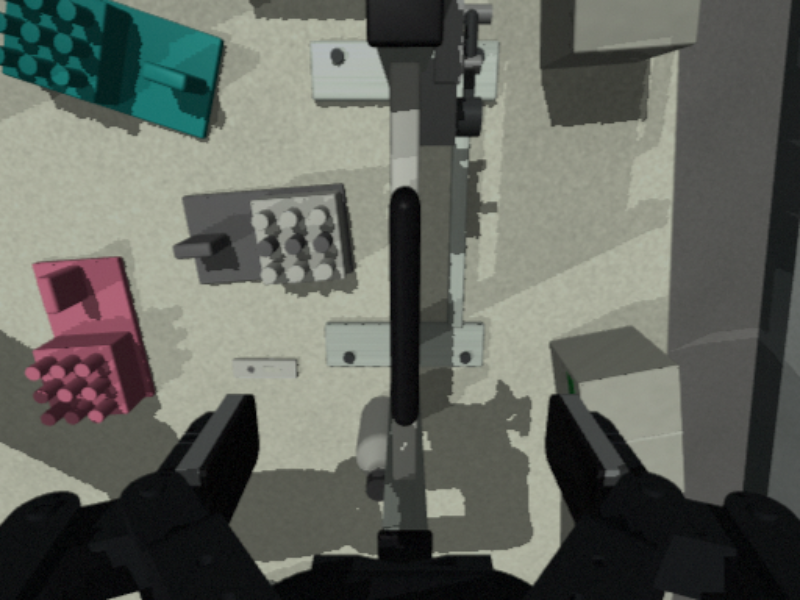

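View pics/s6z.png

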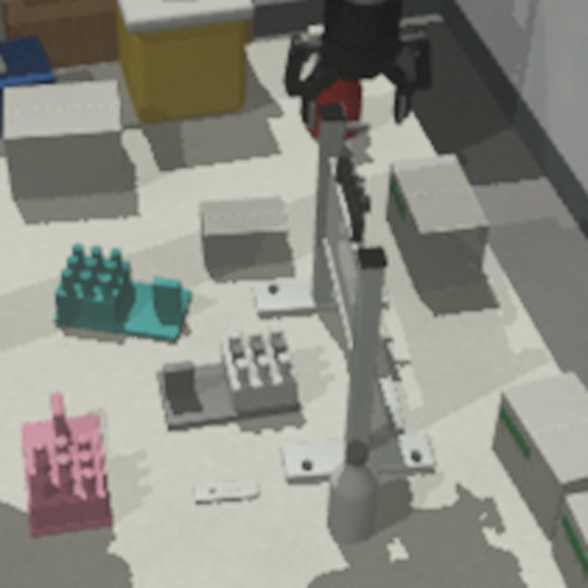

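```bash
python3 - <<'E'
from h import *
m=np.load("wm.npy",allow_pickle=True).item()
W=lambda u,v,z:onz(m,200+u/4.5,70+v/4.5,z)
hd=lambda a,b:np.degrees(np.arctan2(-(a-b)[0],(a-b)[1]))
a,b=W(388,52,.01),W(133,62,.01);print("rear",a,b,hd(a,b),np.linalg.norm(a-b))
a,b=W(266,65,.06),W(265,180,.06);print("fin",a,b,np.degrees(np.arctan2((b-a)[1],(b-a)[0])),np.linalg.norm(a-b),(a+b)/2)
robot.line_to([.60,.0085,.56],vel=.3)
robot.goto([.486,.014,.38],ori(87))
robot.dwell(.15)
m=vision.camera_model("wrist");np.save("wm3.npy",m,allow_pickle=True)
im=vision.grab_frame("wrist");cv2.imwrite("pics/w7.png",im[:,:,::-1])
cv2.imwrite("pics/w7z.png",cv2.resize(im[:,:,::-1],(800,600)))
print(telemetry.read_clock())
E
```

```text
rear [0.46733843 0.05962021 0.01      ] [ 0.46269428 -0.03031193  0.01      ] -2.9561583467381394 0.09005196796592096
fin [0.46815642 0.01606854 0.06      ] [0.50382901 0.01264148 0.06      ] -5.487552998998414 0.03583682736302848 [0.48599271 0.01435501 0.06      ]
19.1
```

View pics/w7z.png

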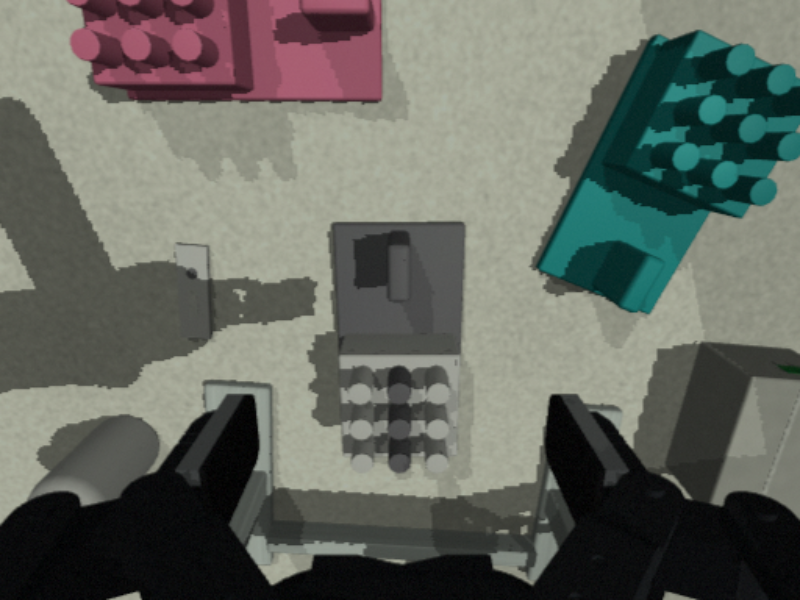

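```bash
python3 - <<'E'
from h import *
import cv2
m=np.load("wm3.npy",allow_pickle=True).item()
W=lambda u,v,z:onz(m,u*.64,v*.64,z)
hd=lambda a,b:np.degrees(np.arctan2(-(a-b)[0],(a-b)[1]))
a,b=W(465,222.5,.01),W(332,224,.01);print("rear",a,b,hd(a,b),np.linalg.norm(a-b))
a,b=W(400,234,.06),W(399,301,.06);print("fin",(a+b)/2,np.degrees(np.arctan2((b-a)[1],(b-a)[0])))
im=cv2.imread("pics/w7.png")[230:384,150:370];cv2.imwrite("pics/w7c.png",cv2.resize(im,None,fx=3.6,fy=3.6,interpolation=cv2.INTER_CUBIC))
y=np.array([.128,.992,0]);x=np.array([.992,-.128,0]);f=np.array([.6808,.0095,0])
for n,q in (("bar top near -.1",(.045,-.1,.022)),("bar top near +.1",(.045,.1,.022)),("foot in near +",(-.085,.109,.012)),("foot in near -",(-.085,-.109,.012))):
    p=proj(m,f+q[0]*x+q[1]*y+np.array([0,0,q[2]]));print(n,(p-[150,230])*3.6)
E
```

```text
rear [0.46599757 0.05968427 0.01      ] [ 0.46225212 -0.03042887  0.01      ] -2.380063744542824 0.09019094376972274
fin [0.48260328 0.01450014 0.06      ] -3.9248421012441055
bar top near -.1 [104.57345908 410.7679601 ]
bar top near +.1 [667.18965541 444.73230806]
foot in near + [746.60902215 110.5807933 ]
foot in near - [84.12238967 65.98966433]
```

View pics/w7c.png

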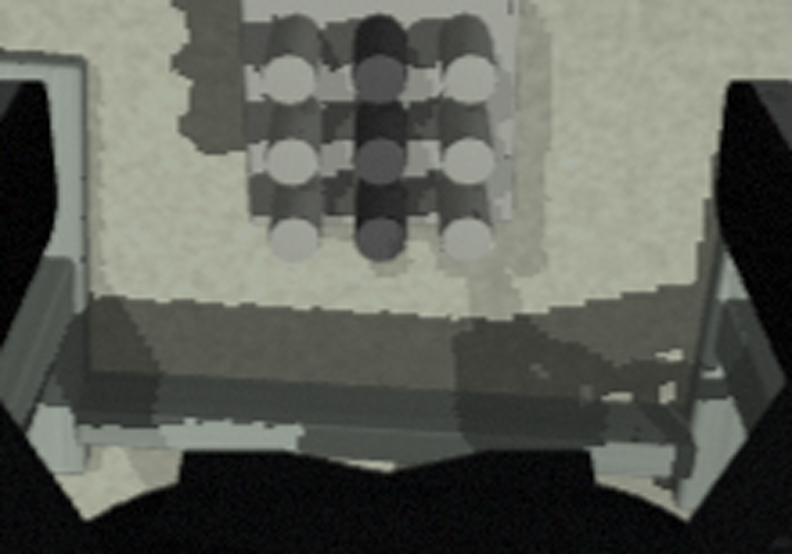

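```bash
cat >> h.py <<'E'
def rf(s=""):
    F=[]
    for i in range(4): F.append(telemetry.read_contact_force()); robot.dwell(.02)
    print(s,np.round(telemetry.read_eef_pos(),4),np.round(np.mean(F,0),2),np.round(telemetry.read_wrist_torque(),2),"gap %.4f t %.2f"%(telemetry.read_finger_gap(),telemetry.read_clock()))
E
python3 - <<'E'
from h import *
robot.line_to([.485,.0140,.225],vel=.2,force_limit=12)
print(robot.line_to([.485,.0140,.1975],vel=.06,force_limit=8));rf("down")
command_gripper(0.);rf("grip")
im=vision.grab_frame("wrist");cv2.imwrite("pics/w8z.png",cv2.resize(im[:,:,::-1],(800,600)))
E
```

```text
False
down [0.4852 0.014  0.1975] [-0.38 -0.03 -0.01] [-0.02 -0.01 -0.  ] gap 0.0851 t 20.70
grip [0.4851 0.014  0.1977] [-0.33 -0.62  3.17] [-0.14  0.13  0.08] gap 0.0134 t 21.42
```

View pics/w8z.png

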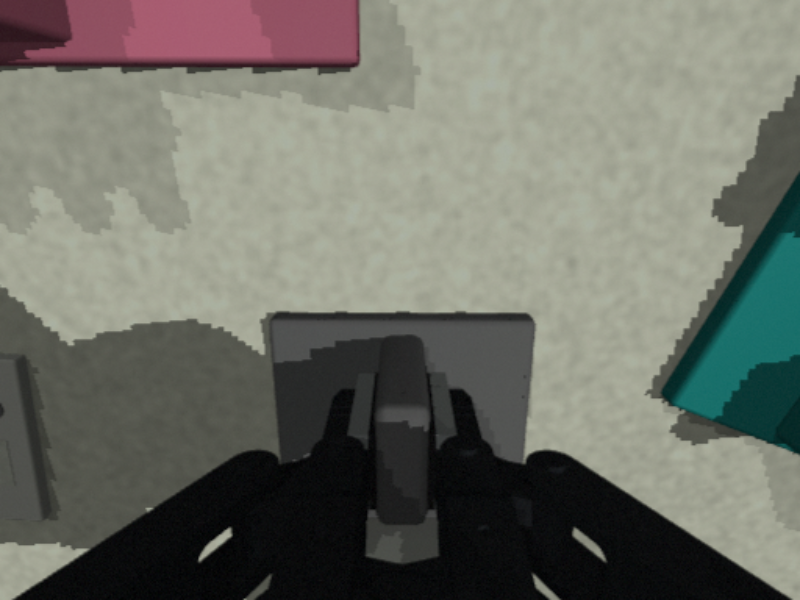

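```bash
python3 - <<'E'
from h import *
hit=robot.line_to([.5637,.0240,.1978],ori=ori(82.7),vel=.06,force_limit=10);print(hit);rf("pre")
im=vision.grab_frame("wrist");cv2.imwrite("pics/w9z.png",cv2.resize(im[:,:,::-1],(800,600)))
s=vision.grab_frame("side");cv2.imwrite("pics/s9z.png",cv2.resize(s[130:310,200:380,::-1],None,fx=3.3,fy=3.3,interpolation=cv2.INTER_CUBIC))
t=vision.grab_frame("top");cv2.imwrite("pics/t9z.png",cv2.resize(t[110:230,170:310,::-1],None,fx=5,fy=5,interpolation=cv2.INTER_CUBIC))
E
```

```text
True
pre [0.4857 0.014  0.1977] [-0.88 -0.06  3.43] [ 0.   -0.26  0.08] gap 0.0133 t 21.82
```

View pics/s9z.png

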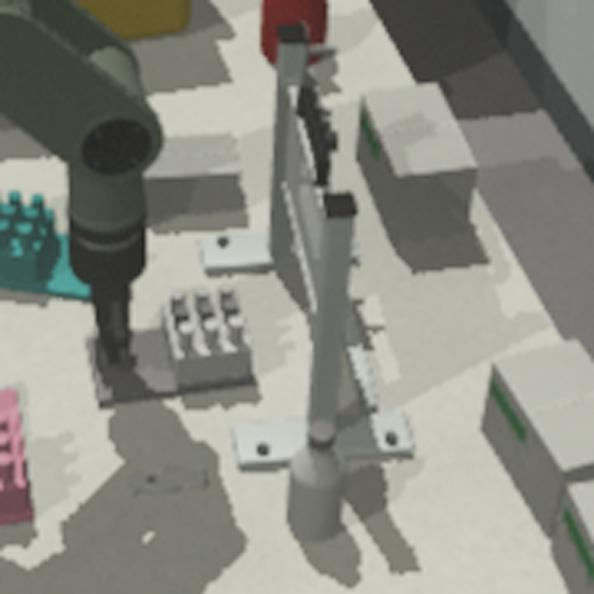

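View pics/t9z.png

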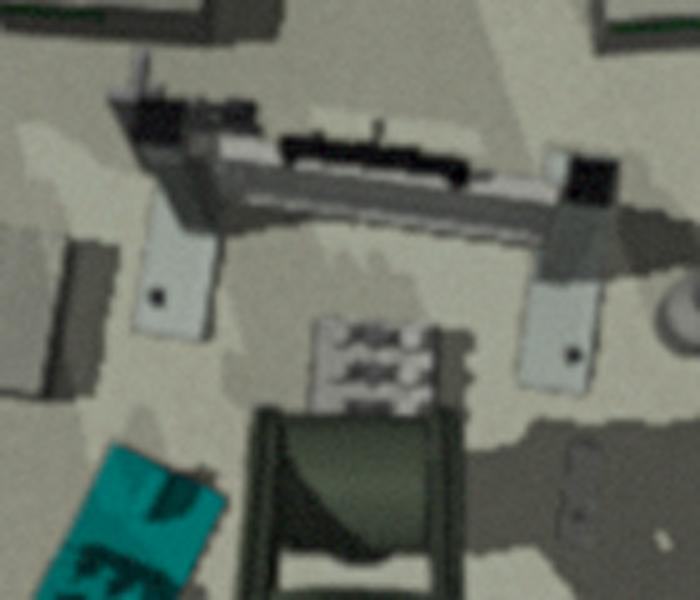

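```bash
python3 - <<'E'
from h import *
z=telemetry.read_eef_pos()[2];e=telemetry.read_eef_pos()
for i in range(4):
    if telemetry.read_contact_force()[2]<-.3: break
    z+=.0003;robot.line_to([e[0],e[1],z],vel=.02);rf("up")
print("z",z)
hit=robot.line_to([.495,.0153,z],vel=.03,force_limit=12);print(hit);rf("sl")
E
```

```text
up [0.4858 0.0141 0.1979] [ 0.82  0.46 -0.3 ] [ 0.19 -0.39  0.14] gap 0.0135 t 22.29
up [0.4857 0.014  0.1982] [ 1.22  0.63 -1.2 ] [ 0.18 -0.27  0.1 ] gap 0.0135 t 22.61
z 0.19833385101743642
False
sl [0.4949 0.0153 0.1981] [-1.48  0.23 -0.24] [ 0.01  0.03 -0.04] gap 0.0133 t 23.14
```

Sliding now takes only about 1.5 N. I'll continue to just short of the bar.

```bash
python3 - <<'E'
from h import *
hit=robot.line_to([.5637,.0240,.1983],ori=ori(82.7),vel=.06,force_limit=10);print(hit);rf("pre")
im=vision.grab_frame("wrist");cv2.imwrite("pics/w9z.png",cv2.resize(im[:,:,::-1],(800,600)))
s=vision.grab_frame("side");cv2.imwrite("pics/s9z.png",cv2.resize(s[130:310,200:380,::-1],None,fx=3.3,fy=3.3,interpolation=cv2.INTER_CUBIC))
t=vision.grab_frame("top");cv2.imwrite("pics/t9z.png",cv2.resize(t[110:230,170:310,::-1],None,fx=5,fy=5,interpolation=cv2.INTER_CUBIC))
E
```

```text
False
pre [0.5634 0.024  0.1983] [-0.09 -0.07 -3.74] [ 0.02  0.31 -0.  ] gap 0.0130 t 24.51
```

View pics/s9z.png

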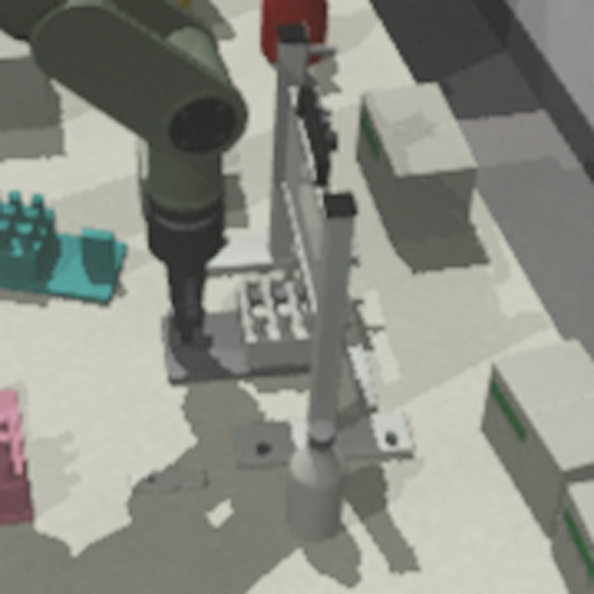

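View pics/t9z.png

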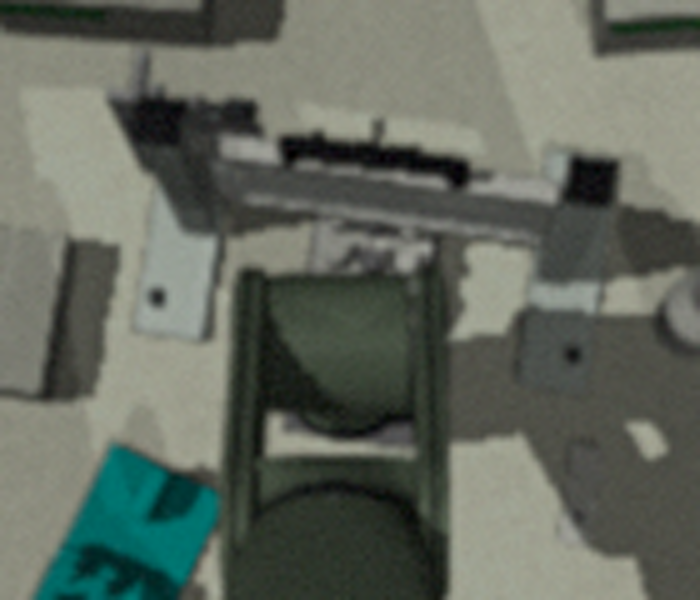

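```bash
python3 - <<'E'
from h import *
d=np.array([.992,-.127,0]);p=np.array([.5637,.0240,.1980])
hit=robot.line_to(p+d*.016,vel=.04,force_limit=8);print(hit);rf("a")
if not hit:
    hit=robot.line_to(p+d*.034,vel=.012,force_limit=4.5);print(hit);rf("b");rf("b")
E
```

```text
False
a [0.5797 0.0219 0.198 ] [ 0.22 -0.26 -3.17] [-0.03  0.14  0.06] gap 0.0133 t 25.27
True
b [0.5877 0.0208 0.1978] [ 0.33 -0.26  4.74] [ 0.01 -0.21  0.05] gap 0.0131 t 26.17
b [0.5876 0.0208 0.1978] [ 0.9  -0.29  5.27] [-0.05 -0.27  0.11] gap 0.0133 t 26.23
```

```bash
python3 - <<'E'
from h import *
d=np.array([.992,-.127,0]);e=np.array(telemetry.read_eef_pos());z=e[2]
for i in range(4):
    if telemetry.read_contact_force()[2]<.5: break
    z+=.00025;robot.line_to([e[0],e[1],z],vel=.02);rf("up")
e[2]=z
for k in range(1,7):
    hit=robot.line_to(e+d*.002*k,vel=.012,force_limit=4);rf(str(hit))
    if hit: break
E
```

```text
up [0.588  0.0209 0.198 ] [1.53 0.11 0.37] [ 0.07 -0.59 -0.01] gap 0.0137 t 26.55
up [0.5877 0.0208 0.1982] [ 1.91 -0.16 -0.22] [ 0.09 -0.57 -0.01] gap 0.0130 t 26.87
True [0.5882 0.0208 0.198 ] [-2.45  0.56  4.03] [-0.07 -0.27  0.05] gap 0.0133 t 27.14
```

```bash
python3 - <<'E'
from h import *
d=np.array([.992,-.127,0]);e=np.array(telemetry.read_eef_pos());e[2]=.1983
robot.line_to(e,vel=.02);rf("up")
for k in range(1,9):
    hit=robot.line_to(e+d*.0007*k,vel=.012,force_limit=9);rf(str(hit))
    if hit or telemetry.read_contact_force()[0]<-6: break
t=vision.grab_frame("top");cv2.imwrite("pics/t10z.png",cv2.resize(t[110:230,170:310,::-1],None,fx=5,fy=5,interpolation=cv2.INTER_CUBIC))
s=vision.grab_frame("side");cv2.imwrite("pics/s10z.png",cv2.resize(s[130:310,200:380,::-1],None,fx=3.3,fy=3.3,interpolation=cv2.INTER_CUBIC))
im=vision.grab_frame("wrist");cv2.imwrite("pics/w10z.png",cv2.resize(im[:,:,::-1],(800,600)))
E
```

```text
up [0.5882 0.0207 0.1982] [-0.9   0.13  1.79] [ 0.01 -0.38  0.01] gap 0.0135 t 27.46
False [0.5884 0.0207 0.1982] [-3.87  0.14  3.9 ] [0.02 0.04 0.08] gap 0.0131 t 27.77
False [0.589  0.0206 0.1982] [-5.56  0.85  4.34] [0.08 0.21 0.06] gap 0.0137 t 28.09
False [0.5893 0.0206 0.1982] [-6.26  0.79  6.05] [0.17 0.35 0.04] gap 0.0131 t 28.41
```

View pics/s10z.png

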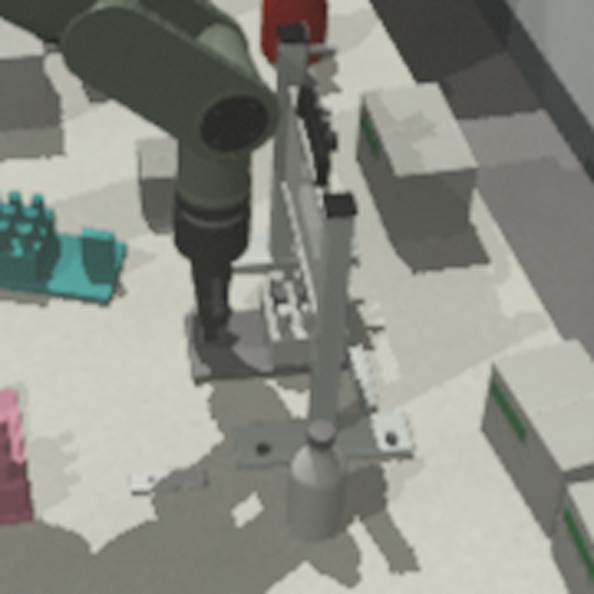

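View pics/t10z.png

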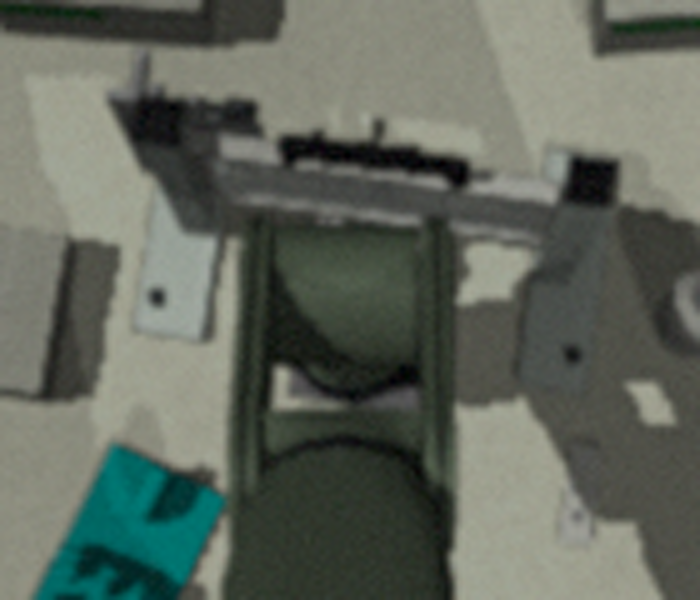

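```bash
python3 - <<'E'
from h import *
d=np.array([.992,-.127,0]);e=np.array(telemetry.read_eef_pos());e[2]=.1984
for k in range(1,4):
    hit=robot.line_to(e+d*.0005*k,vel=.012,force_limit=9);rf(str(hit))
    if hit or telemetry.read_contact_force()[0]<-9: break
E
```

```text
False [0.5891 0.0206 0.1982] [-5.55  0.47  4.44] [0.15 0.24 0.12] gap 0.0134 t 28.88
False [0.5893 0.0205 0.1982] [-7.09  0.27  5.64] [0.1  0.36 0.13] gap 0.0133 t 29.19
False [0.5895 0.0205 0.1983] [-8.02  0.98  6.6 ] [0.11 0.53 0.06] gap 0.0134 t 29.51
```

```bash
python3 - <<'E'
from h import *
d=np.array([.992,-.127,0]);e=np.array(telemetry.read_eef_pos());e[2]=.1984
for k in range(6):
    if telemetry.read_contact_force()[0]>-3: break
    e=e-d*.0002;robot.line_to(e,vel=.012);rf("ease")
command_gripper(.03);rf("open")
command_gripper(.085)
e=np.array(telemetry.read_eef_pos());robot.line_to([e[0],e[1],.26],vel=.15,force_limit=10);rf("up")
robot.line_to([.56,.02,.34],vel=.2,force_limit=10)
robot.goto([.62,.015,.58],ori(82.7));robot.dwell(.1)
m=vision.camera_model("wrist");np.save("wm11.npy",m,allow_pickle=True)
im=vision.grab_frame("wrist");cv2.imwrite("pics/w11.png",im[:,:,::-1]);cv2.imwrite("pics/w11z.png",cv2.resize(im[:,:,::-1],(800,600)))
rf()
E
```

```text
ease [0.589  0.0205 0.1982] [-5.25  0.19  3.51] [0.04 0.34 0.15] gap 0.0131 t 29.85
ease [0.5889 0.0205 0.1983] [-4.59  0.88  3.12] [0.12 0.32 0.11] gap 0.0135 t 30.17
ease [0.5889 0.0205 0.1983] [-4.43  0.37  2.46] [0.04 0.27 0.09] gap 0.0136 t 30.48
ease [0.5888 0.0205 0.1984] [-3.16 -0.29  1.72] [-0.02  0.25  0.12] gap 0.0135 t 30.80
ease [0.5888 0.0205 0.1984] [-1.66 -0.57  0.68] [-0.09  0.07  0.12] gap 0.0135 t 31.12
open [0.5887 0.0206 0.1984] [-0.11 -0.02 -0.15] [-0.02  0.03 -0.02] gap 0.0301 t 31.49
up [0.588  0.0206 0.2589] [-0.61  0.1  -0.42] [ 0.04 -0.01 -0.04] gap 0.0850 t 32.70
 [0.6203 0.015  0.5783] [ 0.4   0.38 -0.02] [ 0.03 -0.01  0.01] gap 0.0850 t 34.47
```

View pics/w11z.png

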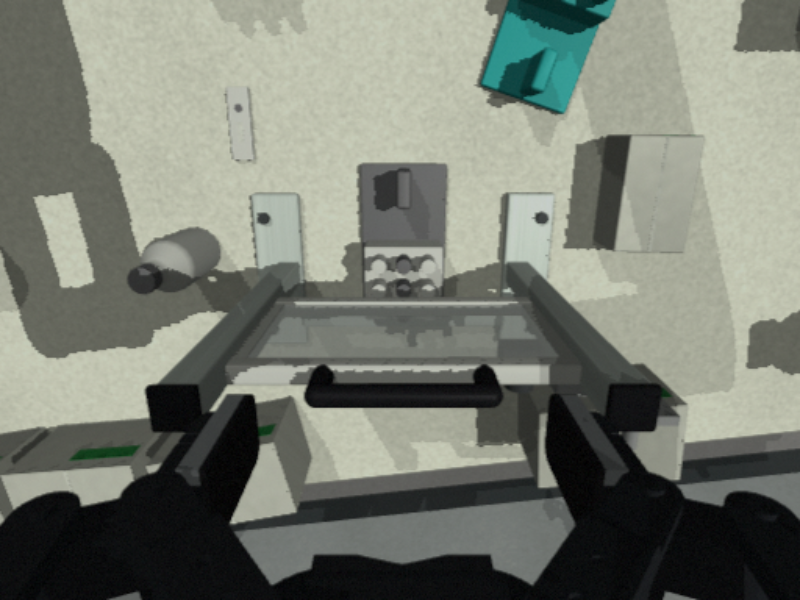

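```bash
python3 - <<'E'
from h import *
robot.goto([.74,-.03,.52],ori(-7.3));robot.dwell(.1)
m=vision.camera_model("wrist")
im=vision.grab_frame("wrist");cv2.imwrite("pics/w12z.png",cv2.resize(im[:,:,::-1],(800,600)))
y=np.array([.128,.992,0]);x=np.array([.992,-.128,0]);f=np.array([.6808,.0095,0])
for b in(-.045,.045):print("bar near top",proj(m,f+.045*x+b*y+[0,0,.022])/.64,"tray front",proj(m,f+.045*x+b*y+[0,0,.01])/.64)
rf()
E
```

```text
bar near top [381.63246217 240.45957229] tray front [382.09842459 237.982877  ]
bar near top [380.53260421 140.46489286] tray front [381.0543555 140.3236485]
 [ 0.7397 -0.0298  0.5206] [ 0.26 -0.13 -0.24] [-0.06  0.    0.03] gap 0.0849 t 36.03
```

View pics/w12z.png

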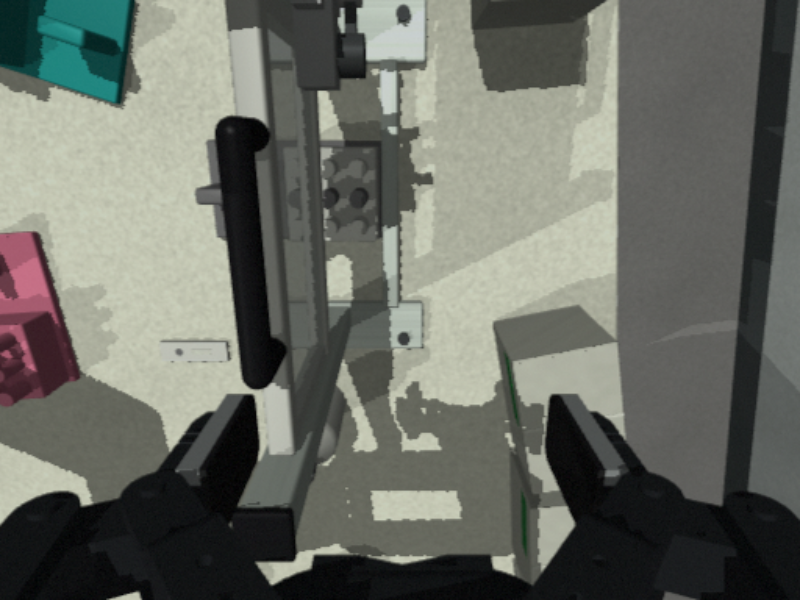

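```bash
python3 - <<'E'
import cv2
a=cv2.imread("pics/w12z.png")[50:310,270:450];cv2.imwrite("pics/w12c.png",cv2.resize(a,None,fx=2.3,fy=2.3,interpolation=cv2.INTER_CUBIC))
E
```

```text
(no output)
```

View pics/w12c.png

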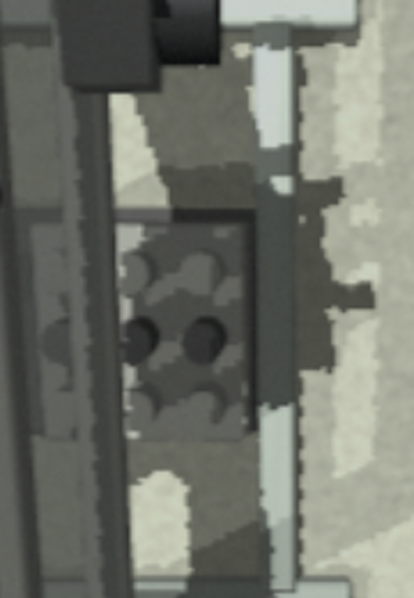

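The tray's front edge (crop column about 256, rows 215–430) lies along the bar's near edge with no wedge-shaped gap. The screen is still up and the gripper is clear of everything.

```bash
python3 - <<'E'
from h import *
rf();print(job.hand_in())
E
```

```text
[ 0.7398 -0.0298  0.5204] [-0.07 -0.24  0.09] [-0.03 -0.02  0.01] gap 0.0851 t 36.10
the job is handed in; nothing more can be done
None
```

The screen is raised and resting on its pawl, the tray is against the stop bar, and the job was handed in at about 36 s. The hand-in gives no verdict.

- **Raising the screen:** I lifted the handle to about 81 mm, where the wrist view showed the pawl level again, without reaching the lug. On the way up, a force-limited stop at 72 mm left the nose-down pawl briefly jammed; continuing upward freed it.
- **Seating the screen:** I lowered it until the pawl seated at about 64 mm. The tool pushed down with up to about 6 N, which I estimate put 11–12 N on the rung. I eased that to about 1 N and opened the gripper. The screen stayed at that height with the pawl level.
- **Sliding the tray:** I gripped the fin. The first push stopped on its force limit because the tray was pressed into the counter, so I took some weight off it and slid it forward under the screen, turning it square to the stand. It touched the bar within about 1 mm of the expected spot. I pressed to about 8 N, eased to about 2 N and let go.
- **Last checks:** The final views show the front edge along the bar with no visible wedge-shaped gap, the tray about midway between the feet and nothing else visibly moved. The gripper was open and clear, with no force on the tool.
- **Disagreement:** The top and wrist cameras differed by about 5 to 8 mm sideways. I trusted the wrist camera, and where the handle, fin and bar were met agreed with it.

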